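# Hold the flush valve open in the mushroom house

## Task

The injection lines need flushing: lift the lid of the grey flush box on the trolley all the way back until it rests on its stop, then take the blue valve arm by its upright grip, swing it against its spring right round to its stop and hold it there with the gripper. Finish while still holding it: let go and it springs back. Leave the red arm at rest and do not disturb the sawdust block, the injector or the spray bottle beside the box.

Things in the scene. Friction and masses are not known exactly. Their poses are not given: they have to be found in the camera images.
- flush_box: Fixed grey open-topped plastic tub, 190 (x) x 380 (y) x 90 mm high, walls 4 mm. Origin: centre of its underside. Own -x is its front, the lid's hinge lies along its back (+x) top edge. It stands anywhere on the trolley top and turned up to 0.35 rad. Two alike valves stand inside, one with a blue arm and one with a red arm, about 170 mm apart along y; which is on which side varies.
- lid (a joint): Hinge of the light grey lid (190 x 380 x 8 mm, about 0.3 to 0.55 kg), rad: 0 shut, 1.57 upright, 1.7 on its stop, leaning back. It falls shut if released before upright, and falls onto its stop and stays there if released beyond about 1.6.
- lid_handle (a point): Middle of the black round bar handle on the lid, at the lid's middle, 12 mm from its front edge. The bar runs along the box's y, 100 mm long between two end posts, about 10 mm thick, its centre 35 mm off the lid's outer face. It moves with the lid; from the hinge line it lies 178 mm forward and 43 mm up when shut, and, being on the outer face, 66 mm behind and 171 mm up on the stop.
- lid_hinge (a point): Point on the hinge line, at the middle of the lid's back edge, 90.5 mm above the trolley top. Its axes move with the lid: x from front edge to hinge, y along the hinge line.
- blue_valve: The blue valve: steel hanger plate, brass pivot body, two steel stop pins, and the blue arm it carries. Fixed in the box. Origin on the arm's upright pivot axis, on the box floor, 4 mm above the trolley top; own -x is the way the arm points at mid swing. Its yaw differs from the box's by up to 0.2 rad.
- blue_arm_pivot (a point): Point on the blue arm's upright pivot axis at the top of the arm bar, 45 mm above the trolley top. It does not move.
- blue_arm_grip (a point): Centre of the top face of the blue arm's upright round grip, 80 mm above the trolley top (10 mm below the box rim). The grip is 18 mm in diameter and stands 35 mm clear above the arm bar (bar 10 mm thick, 14 mm wide, its top 45 mm above the trolley top), 75 mm from the pivot axis. Moves with the arm. The grip keeps at least 25 mm free to the box walls throughout its swing.
- blue_arm (a joint): Blue arm's turn about its upright pivot, rad: 0 at rest (sprung against its rest pin), growing counter-clockwise seen from above (with the box seen from the robot, the grip swings from left to right), 1.1 at its stop. The spring return takes about 3 N at the grip at rest and 7 N at the stop.
- red_arm (a joint): Turn of the red arm, alike in all but colour; stays at 0, its rest.
- red_arm_grip (a point): Centre of the top face of the red arm's upright round grip, 18 mm in diameter, 80 mm above the trolley top.
- sawdust_block: Loose brown round sawdust block, about 100 mm across and 115 mm high, standing beside the left (+y) side of the box. Origin: centre of its underside.
- injector: Loose blue hand injector with a steel needle, about 170 mm long, 80 mm wide, 26 mm high, lying beside the right (-y) side of the box, its needle towards the front. Origin on the trolley top under the middle of its barrel.
- spray_bottle: Loose white bottle with a green cap, 60 mm across, 160 mm high, standing beside the right (-y) side of the box, at the back. Origin: centre of its underside.

How it is judged:
By the outcome, as a careful person would: the job done as asked, in the order asked, and still so for the second after the job is handed in, while the arm keeps its last pose, push and grip.
It also fails if it takes over 51 s, if anything falls off the work surface, if the arm or the gripper's body presses on something with over 40 N, if the wrist force passes 120 N, or if a joint passes its speed limit or range.

## Robot

A 6-joint arm with a two-finger parallel gripper is mounted at the origin on the work surface. World frame = base frame: x ahead of the robot, y to its left, z up, the work surface at z = 0. Lengths are in m, angles in degrees, forces in N, time in s.
With the tool pointing down it reaches from about 0.35 to 0.875 m from the base axis. Payload 4.2 kg.
Tool frame: the origin (TCP) lies midway between the tips of the shut fingers; the grasp point (between the pads) lies 19 mm behind it; z points along the fingers, y is the line along which they close (so a half turn about z gives the same grasp; the last joint's range is limited). The gripper opens to 87 mm and grips with 3 to 60 N. Pads are 19 mm wide; open, the fingers measure 117 mm over their backs; the gripper's body (75 mm by 190 mm) begins 51 mm behind the grasp point.
Start: joints at [83.915, 22.042, 0.453, 0, -68.411, -14.817], TCP at [0.223, 0.584, 0.185] pointing down, gripper open.
Joint ranges: [-179.83, 179.83], [-69.29, 118.12], [-61.27, 80.66], [-181.25, 117.63], [-171.15, -9.14], [-177.46, 177.46]. Speed limits (degrees/s): [159.86, 159.86, 180, 180, 180, 180].

## Interface

Orientations are given as [roll, pitch, yaw] about the fixed x, y, z axes, in that order (R = Rz(yaw) Ry(pitch) Rx(roll)).
In Python, from workcell import env gives the robot as it stands. The module is installed in compiled form; this text tells all that it offers. Calls block until the motion is done:
- env.goto(position, orientation): joint-space move of the TCP to a pose.
- env.move_straight(position, rotation=None, rate=0.15, force_limit=None): straight line of the TCP; rotation=None keeps the orientation; rate is the mean speed in m/s. With force_limit (N) it stops when the force on the tool has changed by that much, and returns True; else False.
- env.set_joints(angles): joint-space move.
- env.gripper_to(opening, grasp_force=None): opening from 0.0 (shut) to 1.0 (fully open); grasp_force is the grip in N (None keeps the last); returns when the fingers have stopped.
- env.dwell(seconds).
- env.inverse_kinematics(position, orientation): joint angles nearest the present ones, or None.
- env.read_state(): the state.
- env.grab_frame(name): name is "scene" or "side" or "wrist"; returns a dict with "image" (420x560x3 uint8, blue, green, red), "fx", "fy", "cx", "cy" (pixels), "position" and "orientation" of the camera in the world. Camera axes: x right, y up, looking along -z (the intrinsics and any distortion apply to the point x, -y, -z); pixel columns grow to the right and rows downward; lengths in m; the calibration is good to about 2 mm. A picture is of the moment at which its call begins. There is no depth.
A pose or a line that the arm cannot do raises env.Unreachable and nothing moves.
- env.close_job(): hands the job in; it is judged then, once.
Trained networks look in a picture, given as the dict that the camera call returned (one of the last four; its "shot" number tells which), for a name from the list of things; names that differ only in an ending like _2 or _b are one class to them, and where a whole thing is asked for, a point or a joint stands for the part that bears it (a point fixed in the world has none). Each returns a list of dicts, best first, with "score" (0 to 1); they miss things now and then, are a little off and sometimes report something else, mostly with a low value. They report only what shows in the picture. A call takes as long as a camera call.
- env.search_frame(picture, thing): "xyz" ([x, y, z] in m, in world coordinates, good to about 4 mm: the middle of the surface that is visible of it).
- env.trace(picture, thing): "mask" (420x560 bool, what is visible of it).
The state is a dict: "clock": time; "joint_positions": joint angles; "qvel": joint speeds; "joint_torque": joint torques, N m; "position": TCP position; "tool_rot": TCP orientation; "force": force on the tool from outside, world axes, zero at the start; "wrist_torque": the same for the moment, N m; "opening": opening from 0.0 (shut) to 1.0 (fully open); "finger_force": force on a finger pad.
Only numpy, scipy, OpenCV 4.12 (cv2) and the standard library are available. Lean on these libraries where they do the work, as an engineer would, in place of code of your own. Each camera call takes 0.05 s, during which the arm holds its last target. There are 200 camera calls.

## Working session

There is one attempt and no reset: what is moved stays moved. The work goes in short steps, each a Python script; the robot and the scene stay as the last script left them, time stands still between calls to the robot, and variables do not carry over. Pictures are saved under pics/ and viewed, at most 10 in all, crops included, and the job is handed in when it is done.

```bash
mkdir -p pics; python3 - <<'E'
from workcell import env
import cv2,numpy as np
s=env.read_state(); print(s['clock'],s['position'],s['tool_rot'],s['opening'])
ims=[]
for n in ["scene","side"]:
    f=env.grab_frame(n); ims.append(f["image"]); print(n,f["position"],f["orientation"],f["fx"])
    for t in ["flush_box","lid","lid_handle","lid_hinge","sawdust_block","injector","spray_bottle"]:
        print(t,[(np.round(d["xyz"],4).tolist(),round(d["score"],2)) for d in env.search_frame(f,t)[:2]])
cv2.imwrite("pics/a.png",cv2.resize(np.hstack(ims),(800,300)))
E
```

```text
0.0 [0.22272584 0.58322421 0.18413383] [ 1.79871744e+02 -5.92108487e-03 -2.09125905e+01] 0.9981158574119908
scene [1.26920076 0.32005878 0.95642857] [ 42.29596368  -0.66275345 113.228371  ] 408.77391991421786
flush_box [([0.5784, 0.0714, 0.0938], 0.84), ([0.5434, 0.3479, 0.0961], 0.67)]
lid [([0.545, 0.0663, 0.0961], 0.56)]
lid_handle [([0.5455, 0.0673, 0.1007], 0.6), ([0.6409, -0.1954, 0.0913], 0.5)]
lid_hinge [([0.5374, 0.0672, 0.0983], 0.67)]
sawdust_block [([0.544, 0.3468, 0.0936], 0.58)]
injector [([0.5122, -0.2538, 0.025], 0.88)]
spray_bottle [([0.6423, -0.1987, 0.0915], 0.68)]
side [ 0.18033236 -0.59861784  0.87393937] [ 44.76836027   0.980026   -32.43246232] 462.9777182697615
flush_box [([0.5172, -0.001, 0.0994], 0.6)]
lid [([0.5325, 0.0226, 0.1], 0.86)]
lid_handle [([0.5302, 0.0246, 0.0974], 0.67)]
lid_hinge [([0.5336, 0.0268, 0.0993], 0.89)]
sawdust_block [([0.5013, 0.32, 0.0911], 0.91), ([0.5313, 0.0278, 0.0952], 0.6)]
injector [([0.5229, -0.2713, 0.0233], 0.63)]
spray_bottle [([0.6184, -0.218, 0.0992], 0.68)]
```

View pics/a.png

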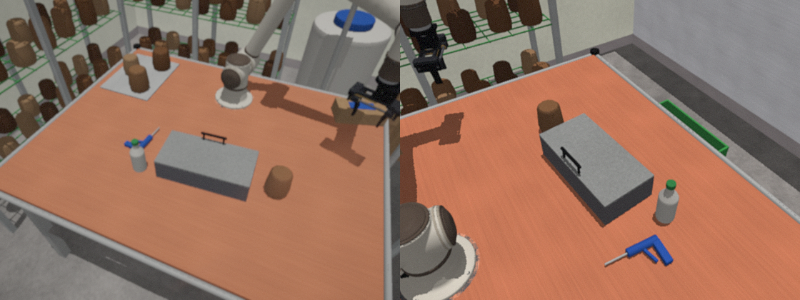

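The two views show the closed grey box mid-table: scene handle at about (215,137) and side handle at about (570,160), in the combined picture. The block is on one side, and the bottle and injector are on the other. The networks' xyz differ by about 40 mm between the cameras, so I'll fit the lid from its masks.

```bash
python3 - <<'E'
from workcell import env
import cv2,numpy as np,pickle
F={}
for n in ["scene","side"]:
    f=env.grab_frame(n); F[n]=dict(f)
    print(n,{k:v for k,v in f.items() if k!="image"})
    for t in ["lid","flush_box","lid_handle"]:
        r=env.trace(f,t)
        for i,d in enumerate(r[:2]):
            m=d["mask"]; ys,xs=np.nonzero(m)
            q=cv2.approxPolyDP(cv2.convexHull(np.c_[xs,ys].astype(np.int32)),4,True)[:,0].tolist()
            print(t,round(d["score"],2),m.sum(),xs.mean().round(1),ys.mean().round(1),q)
        if r: F[n][t]=r[0]["mask"]
pickle.dump(F,open("F.pkl","wb"))
a=F["scene"]["image"][150:290,190:390]; b=F["side"]["image"][140:320,180:380]
cv2.imwrite("pics/b.png",np.hstack([cv2.resize(a,(400,280)),cv2.resize(b,(400,360))[:280]]))
E
```

```text
scene {'fx': 408.77391991421786, 'fy': 408.77391991421786, 'cx': 276.445814479536, 'cy': 216.93873244401345, 'position': array([1.26920076, 0.32005878, 0.95642857]), 'orientation': array([ 42.29596368,  -0.66275345, 113.228371  ]), 'shot': 3}
lid 0.96 6914 292.4 220.0 [[361, 211], [348, 261], [216, 225], [241, 182], [285, 184]]
flush_box 0.71 9727 289.6 229.4 [[362, 211], [344, 281], [218, 246], [216, 223], [241, 182], [315, 191]]
flush_box 0.43 7158 292.3 219.9 [[361, 211], [348, 261], [216, 225], [242, 182], [308, 189]]
lid_handle 0.97 7064 292.0 219.8 [[361, 212], [348, 262], [216, 225], [240, 183], [312, 190]]
side {'fx': 462.9777182697615, 'fy': 462.9777182697615, 'cx': 286.5440277777496, 'cy': 206.66937389406402, 'position': array([ 0.18033236, -0.59861784,  0.87393937]), 'orientation': array([ 44.76836027,   0.980026  , -32.43246232]), 'shot': 4}
lid 0.7 10146 274.6 222.3 [[354, 247], [286, 290], [195, 189], [258, 159]]
flush_box 0.58 13520 275.3 233.8 [[351, 271], [287, 314], [202, 217], [195, 188], [259, 159], [355, 245]]
lid_handle 0.63 9741 274.4 222.1 [[353, 245], [286, 288], [196, 189], [259, 162]]
lid_handle 0.49 1350 348.1 349.3 [[381, 362], [374, 370], [295, 365], [353, 329], [363, 334]]
```

View pics/b.png

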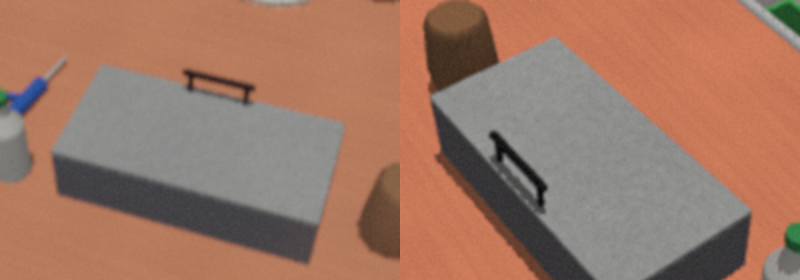

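```bash
cat > h.py <<'E'
import numpy as np,cv2
from scipy.spatial.transform import Rotation as R
from scipy.optimize import least_squares
def rot(o): return R.from_euler('xyz',o,degrees=True)
def proj(f,P):
    p=rot(f["orientation"]).inv().apply(np.atleast_2d(P)-f["position"])
    return np.c_[f["cx"]+f["fx"]*p[:,0]/-p[:,2], f["cy"]-f["fy"]*p[:,1]/-p[:,2]]
def ray(f,uv,z):
    uv=np.atleast_2d(uv); d=np.c_[(uv[:,0]-f["cx"])/f["fx"],-(uv[:,1]-f["cy"])/f["fy"],-np.ones(len(uv))]
    d=rot(f["orientation"]).apply(d); return f["position"]+d*((z-f["position"][2])/d[:,2])[:,None]
E
python3 - <<'E'
from h import *
import pickle
F=pickle.load(open("F.pkl","rb"))
# corners FR,FL,BL,BR, handle right,left (rel. to hinge mid point)
L=np.array([[-.19,-.19,.008],[-.19,.19,.008],[0,.19,.008],[0,-.19,.008],[-.178,-.052,.043],[-.178,.052,.043]])
uv={"scene":[[242,183],[361.5,211.5],[347,261.5],[216.5,225.5],[282.5,186],[317,194]],
"side":[[286,290],[195.5,189],[257,159],[355,246],[252.5,233.5],[227,207.5]]}
for ns in (["scene"],["side"],["scene","side"]):
    fun=lambda q:np.concatenate([(proj(F[n],rot([0,0,q[2]*100]).apply(L)+[q[0],q[1],.0905])-uv[n]).ravel() for n in ns])
    s=least_squares(fun,[.6,.05,0],loss='soft_l1');print(ns,s.x[:2],s.x[2]*100);print(fun(s.x).reshape(-1,2).round(1).tolist())
E
```

```text
['scene'] [0.63104387 0.06627159] 4.305910286527805
[[-1.2, -1.7], [1.6, -0.1], [2.3, 0.6], [-1.6, -0.4], [-0.1, -0.1], [-0.2, 0.3]]
['side'] [0.63019714 0.06286125] 4.325230580914971
[[0.4, 0.3], [-1.1, -1.0], [0.9, -1.1], [1.5, -0.3], [-0.7, 1.3], [-0.8, -0.1]]
['scene', 'side'] [0.63074001 0.06393026] 4.202664454622197
[[-1.6, -2.0], [1.0, -0.3], [1.4, 0.3], [-2.2, -0.8], [-0.7, -0.4], [-0.8, -0.0], [0.0, -0.2], [-1.0, -1.5], [1.0, -1.4], [1.3, -0.6], [-0.8, 0.8], [-0.8, -0.6]]
```

```bash
cat >> h.py <<'E'
H=np.array([.6307,.0642,.0905]); YAW=4.3
def bar(th):
    c=R.from_euler('y',th).apply([-.178,0,.043]); c=rot([0,0,YAW]).apply(c); return H+c
def tcp(th): return bar(th)-[0,0,.019]
E
python3 - <<'E'
from h import *
from workcell import env
for yaw in (YAW+90,YAW-90):
    for p in [tcp(t)+[0,0,dz] for t,dz in [(0,.1),(0,0),(.4,0),(.8,0),(1.2,0),(1.69,0),(1.69,.1)]]:
        q=env.inverse_kinematics(p,[180,0,yaw]); print(yaw,p.round(3),None if q is None else np.round(q,0))
E
```

```text
94.3 [0.453 0.051 0.215] [ 27.   4. -19.   0. -67. 157.]
94.3 [0.453 0.051 0.114] [ 27.  10. -28.   0. -52. 157.]
94.3 [0.484 0.053 0.18 ] [ 25.   9. -19.   0. -62. 159.]
94.3 [0.538 0.057 0.229] [ 23.  12.  -7.   0. -71. 161.]
94.3 [0.606 0.062 0.253] [ 21.  18.   5.   0. -76. 163.]
94.3 [0.694 0.069 0.243] [ 19.  28.  18.   0. -80. 165.]
94.3 [0.694 0.069 0.343] [ 19.  27.  30.   0. -93. 165.]
-85.7 [0.453 0.051 0.215] [ 27.   4. -19.   0. -67. -23.]
-85.7 [0.453 0.051 0.114] [ 27.  10. -28.   0. -52. -23.]
-85.7 [0.484 0.053 0.18 ] [ 25.   9. -19.   0. -62. -21.]
-85.7 [0.538 0.057 0.229] [ 23.  12.  -7.   0. -71. -19.]
-85.7 [0.606 0.062 0.253] [ 21.  18.   5.   0. -76. -17.]
-85.7 [0.694 0.069 0.243] [ 19.  28.  18.   0. -80. -15.]
-85.7 [0.694 0.069 0.343] [ 19.  27.  30.   0. -93. -15.]
```

```bash
python3 - <<'E'
from h import *
from workcell import env
O=[180,0,YAW-90]
def st(l):
    s=env.read_state(); print(l,round(s['clock'],2),s['position'].round(4),np.round(s['force'],1),'op',round(s['opening'],3),'ff',s['finger_force'])
env.goto(tcp(0)+[0,0,.09],O); env.gripper_to(.6); st('hover')
print(env.move_straight(tcp(0),rate=.1,force_limit=8)); st('down')
env.gripper_to(0,20); st('grip')
f=env.grab_frame("wrist"); cv2.imwrite("pics/c.png",f["image"])
E
```

```text
hover 4.16 [0.4532 0.0508 0.2045] [-0.2 -0.2 -0.2] op 0.602 ff 0.0
False
down 5.21 [0.4537 0.051  0.1151] [ 0.  -0.3  0.2] op 0.599 ff 0.0
grip 6.29 [0.4532 0.0509 0.1145] [ 0.  -0.4 -0.3] op 0.005 ff 0.0
```

View pics/c.png

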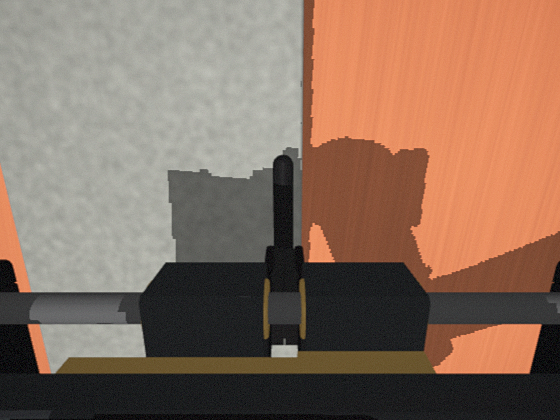

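The bar (col 283, rows 155-250) leads straight into the fingers at (285,310), yet the opening reads about 0. I'll read it again.

```bash
python3 - <<'E'
from h import *
from workcell import env
for i in range(2):
    s=env.read_state(); print(s['clock'],s['position'].round(4),s['force'].round(1),s['opening'],s['finger_force']); env.dwell(.1)
f=env.grab_frame("wrist"); print(f['position'],f['orientation'],f['fx'])
print(proj(f,[bar(0),bar(0)+rot([0,0,YAW]).apply([0,.05,0]),bar(0)-rot([0,0,YAW]).apply([0,.05,0]),s['position'],s['position']+[0,0,.019]]).round(0))
g=env.grab_frame("side"); cv2.imwrite("pics/d.png",cv2.resize(g["image"][130:290,160:360],(800,640))[:600])
E
```

```text
6.3417 [0.4532 0.0509 0.1145] [-0.8  0.4  0.3] 0.0056315333310386325 0.0
6.4417 [0.4532 0.0509 0.1145] [-0.1  0.5 -0.1] 0.005666324433317203 0.0
[ 0.45924213 -0.0284756   0.31228451] [-1.68064620e+01 -1.77360547e-02 -1.75672203e+02] 346.65945009829284
[[284. 252.]
 [284. 329.]
 [284. 163.]
 [284. 240.]
 [284. 252.]]
```

View pics/d.png

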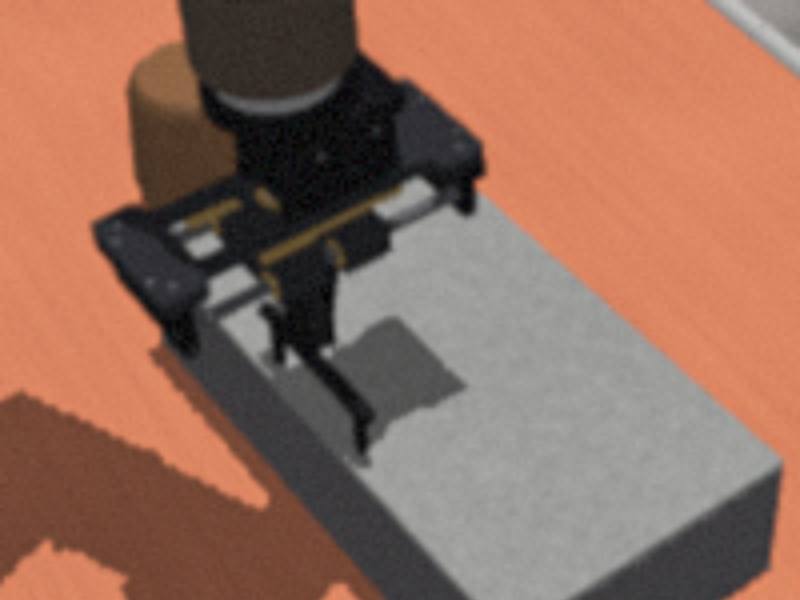

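```bash
python3 - <<'E'
from h import *
from workcell import env
s=env.read_state(); g=env.grab_frame("side"); w=env.grab_frame("wrist")
c=lambda P:((proj(g,P)-[160,130])*4).round(0).tolist()
print('tcp,grasp',c([s['position'],s['position']+[0,0,.019],s['position']+[0,0,.07]]))
y=rot([0,0,YAW]).apply([0,.05,0])
print('bar',c([bar(0)-y,bar(0),bar(0)+y])); 
env.move_straight(s['position']+[0,0,.05],rate=.15)
f=env.grab_frame("wrist"); g=env.grab_frame("side")
print('wrist bar',proj(f,[bar(0)-y,bar(0),bar(0)+y]).round(0).tolist()); s=env.read_state()
print('side tcp',c([s['position'],bar(0)-y,bar(0),bar(0)+y]), s['force'].round(1),s['clock'])
a=f["image"]; b=cv2.resize(g["image"][150:255,190:290],(400,420))
cv2.imwrite("pics/e.png",np.hstack([a[:,60:460],b]))
E
```

```text
tcp,grasp [[317.0, 384.0], [314.0, 361.0], [305.0, 295.0]]
bar [[365.0, 415.0], [314.0, 361.0], [266.0, 310.0]]
wrist bar [[283.0, 151.0], [283.0, 223.0], [283.0, 287.0]]
side tcp [[308.0, 324.0], [365.0, 415.0], [314.0, 361.0], [266.0, 310.0]] [-1.   0.  -0.5] 7.325
```

View pics/e.png

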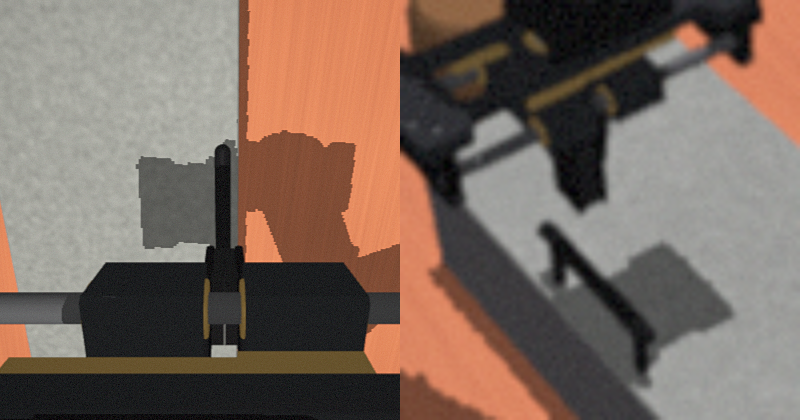

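The fingertip shows at about (580,210) in the right half, but the reported TCP projects to about (588,244). The real tip seems to be about 30 mm higher than told. I'll touch the lid to measure it.

```bash
python3 - <<'E'
from h import *
from workcell import env
s=env.read_state(); p=s['position']+rot([0,0,YAW]).apply([.07,0,0])
env.move_straight(p,rate=.2)
z=p.copy(); z[2]=.063
p2=p.copy(); p2[2]=.11; env.move_straight(p2,rate=.15,force_limit=5)
print(env.read_state()['position'],env.read_state()['force'].round(1))
print(env.move_straight(z,rate=.03,force_limit=5)); s=env.read_state(); print(s['position'],s['force'].round(1),s['clock'])
env.move_straight(s['position']+[0,0,.04],rate=.15)
E
```

```text
[0.52191696 0.05574745 0.11056658] [-0.1  0.3 -0.2]
False
[0.52209601 0.05584113 0.06317908] [-0.3 -0.3  0.6] 10.0417
```

```bash
python3 - <<'E'
from h import *
from workcell import env
s=env.read_state(); p=s['position'].copy(); p[2]=.066; env.move_straight(p,rate=.15,force_limit=6)
p[2]=.02
print(env.move_straight(p,rate=.03,force_limit=4)); s=env.read_state(); print(s['position'],s['force'].round(1),s['clock'])
g=env.grab_frame("side")
env.move_straight(s['position']+[0,0,.08],rate=.2)
print(env.read_state()['position'],proj(g,s['position']))
cv2.imwrite("pics/f.png",cv2.resize(g["image"][120:280,160:360],(800,640))[:600])
E
```

```text
True
[0.52252016 0.05614247 0.06165011] [-0.2  0.4  5.2] 11.35
[0.5217315  0.05610805 0.14099448] [[266.08039972 227.8276837 ]]
```

View pics/f.png

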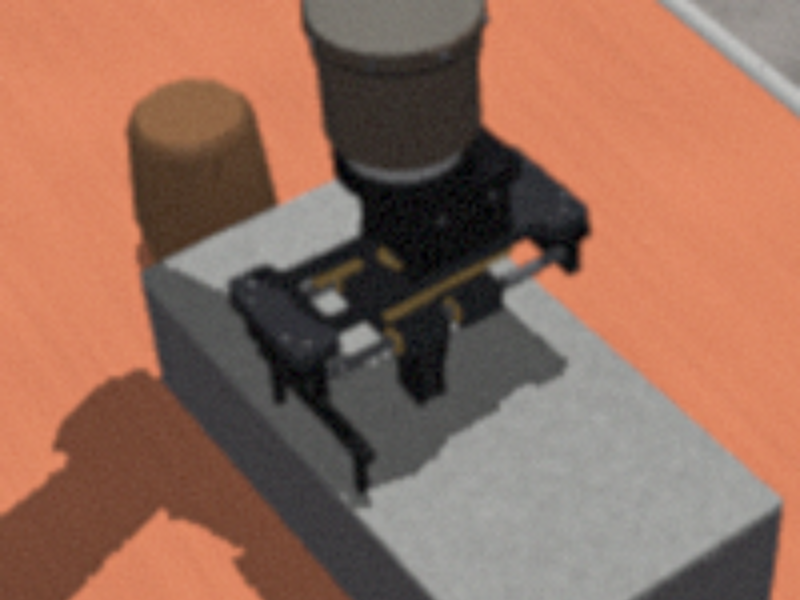

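The picture shows the shut fingertips resting on the lid at about (430,400), with the handle clear. Contact came at a reported z of 0.0617 against a lid top of 0.0985, so the true tip is about 37 mm above the reported TCP. I'll correct for that and regrip.

```bash
cat >> h.py <<'E'
D=.037  # true fingertip lies this much behind the reported TCP
def tcp(th): return bar(th)-[0,0,.016+D]
O=[180,0,YAW-90]
def st(env,l):
    s=env.read_state(); print(l,round(s['clock'],2),s['position'].round(4),np.round(s['force'],1),'op',round(s['opening'],3),'ff',round(float(s['finger_force']),1))
E
python3 - <<'E'
from h import *
from workcell import env
env.gripper_to(.5)
p=tcp(0); p[2]=env.read_state()['position'][2]; env.move_straight(p,rate=.2)
print(env.move_straight(tcp(0),rate=.1,force_limit=6)); st(env,'down')
env.gripper_to(0,20); st(env,'grip')
E
```

```text
False
down 14.19 [0.4539 0.051  0.0808] [0.2 0.2 0.5] op 0.502 ff 0.0
grip 14.87 [0.4539 0.051  0.0807] [ 2.5 -0.5 -0.6] op 0.118 ff 20.0
```

```bash
python3 - <<'E'
from h import *
from workcell import env
p0=env.read_state()['position']-tcp(0)
for th in [.2,.4,.65,.9,1.15,1.4,1.6,1.69]:
    hit=env.move_straight(tcp(th),rate=.13,force_limit=25); st(env,th)
    if hit: break
g=env.grab_frame("side"); cv2.imwrite("pics/g.png",g["image"])
E
```

```text
0.2 15.3 [0.4649 0.0519 0.1142] [ 2.1  0.1 -4.1] op 0.118 ff 20.0
0.4 15.73 [0.4819 0.0531 0.1452] [-4.6  3.7  0.2] op 0.116 ff 20.0
0.65 16.23 [0.5121 0.0554 0.1796] [-11.4   3.9   9.2] op 0.118 ff 20.0
0.9 16.73 [0.5533 0.0583 0.2052] [-6.6  2.4  9.6] op 0.113 ff 20.0
1.15 17.23 [0.5981 0.0617 0.2186] [-2.8  1.5  6.7] op 0.121 ff 20.0
1.4 17.73 [0.6427 0.0653 0.2201] [0.2 2.1 2.3] op 0.118 ff 20.0
1.6 18.17 [0.6783 0.0679 0.2138] [-0.1  2.   1.1] op 0.115 ff 20.0
1.69 18.44 [0.6941 0.069  0.2087] [0.5 2.4 0. ] op 0.114 ff 20.0
```

View pics/g.png

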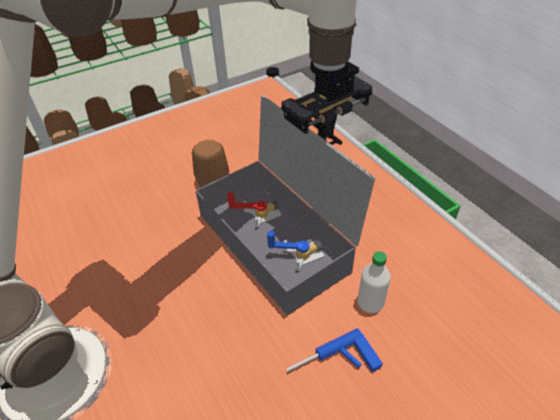

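The lid stands open. The red valve is on the left (grip about (231,198)) and the blue one on the right, with its grip top at about (271,236) and pivot at about (306,246). Next I release, retreat up and locate the blue valve.

```bash
python3 - <<'E'
from h import *
from workcell import env
env.gripper_to(.25); st(env,'rel')
p=env.read_state()['position']; env.move_straight(p+[0,0,.09],rate=.2); st(env,'up')
g=env.grab_frame("side")
print('grip,pivot',ray(g,[[271,236]],.080).round(4),ray(g,[[306,247]],.045).round(4))
for t in ["blue_arm_grip","blue_valve","red_arm_grip"]:
    print(t,[(np.round(d["xyz"],4).tolist(),round(d["score"],2)) for d in env.search_frame(g,t)[:2]])
l=lambda p:rot([0,0,-YAW]).apply(np.array(p)-H)
print('box frame',l(ray(g,[[271,236]],.080)),l(ray(g,[[306,247]],.045)))
for n in ("sawdust_block","spray_bottle"):
    print(n,[(np.round(d["xyz"],4).tolist(),round(d["score"],2),l(d["xyz"]).round(3)) for d in env.search_frame(g,n)[:1]])
# lid angle: top corners in side image
L=rot([0,0,YAW]).apply(R.from_euler('y',1.7).apply([[-.19,.19,.008],[-.19,-.19,.008],[-.19,.19,0],[-.19,-.19,0]]))+H
print('lid corners expected',proj(g,L).round(0).tolist())
cv2.imwrite("pics/h.png",cv2.resize(g["image"][90:310,180:400],(600,600)))
E
```

```text
rel 19.04 [0.6943 0.0688 0.2091] [ 0.8 -0.  -1.1] op 0.249 ff 0.0
up 19.64 [0.6939 0.069  0.2983] [-0.1 -0.2 -0.9] op 0.251 ff 0.0
grip,pivot [[0.5114 0.0136 0.08  ]] [[ 0.5764 -0.033   0.045 ]]
blue_arm_grip [([0.5402, 0.0005, 0.0487], 0.76), ([0.623, 0.042, 0.0816], 0.68)]
blue_valve [([0.5643, -0.027, 0.0321], 0.7), ([0.5426, 0.002, 0.0433], 0.24)]
red_arm_grip [([0.5225, 0.17, 0.0411], 0.91)]
box frame [[-0.12278412 -0.04148438 -0.0105    ]] [[-0.0614012  -0.09282241 -0.0455    ]]
sawdust_block [([0.4999, 0.3192, 0.089], 0.82, array([-0.111,  0.264, -0.002]))]
spray_bottle [([0.6179, -0.2197, 0.0999], 0.79, array([-0.034, -0.282,  0.009]))]
lid corners expected [[264.0, 94.0], [377.0, 177.0], [262.0, 95.0], [374.0, 179.0]]
```

View pics/h.png

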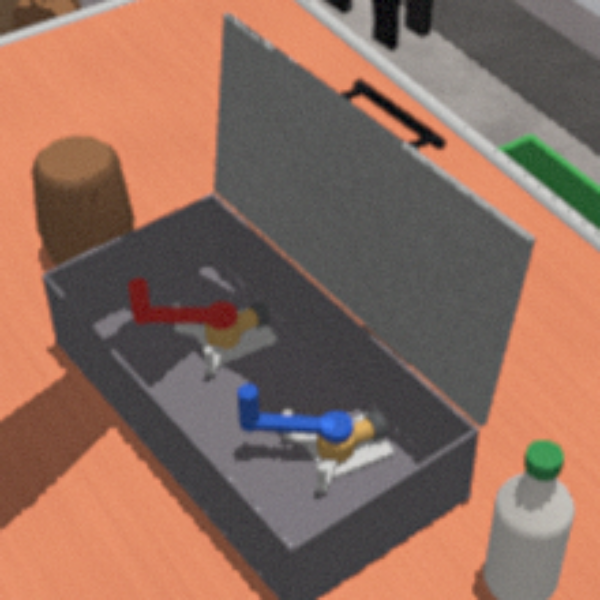

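The lid's top corners, at about (228,15) and (533,240) in the crop, match the 1.7 rad prediction, so it rests on its stop. The blue grip top is at crop (247,391) and the pivot at (337,425). I'll refine both with the wrist camera from above.

```bash
python3 - <<'E'
from h import *
from workcell import env
g=env.grab_frame("side")
G=ray(g,[[270.6,233.6]],.080)[0];P=ray(g,[[303.6,245.8]],.045)[0];print(G,P,np.linalg.norm(G[:2]-P[:2]))
O2=[180,0,176]
env.goto([G[0],G[1],.298],O2)
env.move_straight([G[0],G[1],.16],rate=.2); st(env,'hover')
f=env.grab_frame("wrist"); print(f["position"])
import pickle; pickle.dump(dict(f),open("W.pkl","wb"))
print(proj(f,[G,P]).round(1).tolist())
b=f["image"].astype(int); m=((b[...,0]>b[...,2]*1.6)&(b[...,0]>60)).astype(np.uint8); ys,xs=np.nonzero(m); print(m.sum(),xs.min(),xs.max(),ys.min(),ys.max())
cv2.imwrite("pics/i.png",f["image"])
E
```

```text
[0.51436207 0.02035917 0.08      ] [ 0.57379709 -0.02691258  0.045     ] 0.07594168751940733
hover 22.37 [0.5154 0.0205 0.1609] [1.  0.6 2.2] op 0.249 ff 0.0
[0.43583635 0.02591748 0.35856268]
[[283.7, 202.0], [240.0, 253.5]]
4475 0 296 145 265
```

View pics/i.png

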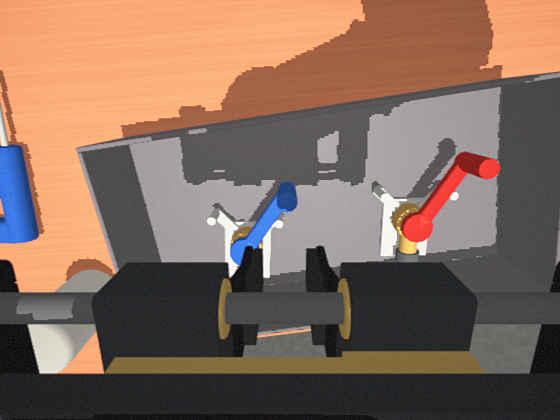

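The wrist view looks down into the box: blue grip at about (288,192), blue pivot at about (240,245), red grip at about (488,167), and open fingers straddling col 283. I'll fit the blue arm's silhouette in both cameras.

```bash
cat > fit.py <<'E'
from h import *
from scipy.optimize import minimize
a=np.linspace(0,2*np.pi,24,endpoint=False); C=np.c_[np.cos(a),np.sin(a)]
def blue(f,box):
    h=cv2.cvtColor(f["image"],cv2.COLOR_BGR2HSV); m=cv2.inRange(h,(105,140,40),(130,255,255))>0
    k=np.zeros_like(m); x0,x1,y0,y1=box; k[y0:y1,x0:x1]=1; return m&k
def sil(f,q,S=4):
    im=np.zeros((420*S,560*S),np.uint8); r=rot([0,0,np.degrees(q[2])])
    def cyl(c,rad,z0,z1): return np.vstack([np.c_[C*rad+c,np.full(24,z)] for z in (z0,z1)])
    bar=np.array([[x,y,z] for x in (0,.075) for y in (-.007,.007) for z in (.035,.045)])
    for s in (bar,cyl([.075,0],.009,.035,.08),cyl([0,0],q[3],.035,.045)):
        p=proj(f,r.apply(s)+[q[0],q[1],0])*S
        cv2.fillConvexPoly(im,cv2.convexHull(p.astype(np.float32)).astype(np.int32)[:,0],1)
    return cv2.resize(im.astype(np.float32),(560,420),interpolation=cv2.INTER_AREA)
def fit(views,q0):
    cost=lambda q:sum(np.abs(sil(f,q)-m).sum()/m.sum() for f,m in views)
    sx=np.array([q0]+[np.array(q0)+d for d in np.diag([.006,.006,.1,.003])])
    return minimize(cost,q0,method="Nelder-Mead",options=dict(initial_simplex=sx,xatol=1e-4,fatol=1e-4))
E
python3 - <<'E'
from fit import *
from workcell import env
import pickle
w=pickle.load(open("W.pkl","rb")); 
# blue seen from side: earlier frame before the gripper came over it is gone -> take now
g=env.grab_frame("side")
W=(w,blue(w,(225,310,175,270))); S=(g,blue(g,(255,330,215,265)))
print(W[1].sum(),S[1].sum())
for v in ([W],[S],[W,S]):
    if min(m.sum() for _,m in v)<150: continue
    s=fit(v,[.574,-.027,np.arctan2(.0473,-.0594),.01]); q=s.x
    print(q.round(4),np.degrees(q[2]).round(1),'grip',(q[:2]+.075*np.array([np.cos(q[2]),np.sin(q[2])])).round(4),'cost',round(s.fun,3))
E
```

```text
1532 319
[ 0.5747 -0.025   2.4544  0.011 ] 140.6 grip [0.5167 0.0225] cost 0.223
[ 0.5754 -0.0257  2.4786  0.0117] 142.0 grip [0.5163 0.0205] cost 0.307
[ 0.5748 -0.0251  2.453   0.0118] 140.5 grip [0.5169 0.0226] cost 0.536
```

```bash
cat >> h.py <<'E'
PV=np.array([.575,-.0252]); A0=np.radians(141.)
def gt(q,z=.060-D): return np.array([PV[0]+.075*np.cos(A0+q),PV[1]+.075*np.sin(A0+q),z])
O3=[180,0,172.5]
E
python3 - <<'E'
from h import *
from workcell import env
env.gripper_to(.45)
env.move_straight(gt(0,.09),rotation=O3,rate=.15); st(env,'hover')
print(env.move_straight(gt(0),rate=.07,force_limit=5)); st(env,'down')
env.gripper_to(0,40); st(env,'grip')
E
```

```text
hover 23.73 [0.5174 0.0221 0.0905] [-0.2 -0.2  0.2] op 0.452 ff 0.0
False
down 24.83 [0.5172 0.0221 0.0234] [-0.3 -0.3  0.3] op 0.449 ff 0.0
grip 25.37 [0.5169 0.0225 0.0232] [-0.9  4.   1.1] op 0.197 ff 40.0
```

```bash
python3 - <<'E'
from h import *
from workcell import env
for q in [.2,.4,.6,.8,.98]:
    hit=env.move_straight(gt(q),rate=.06,force_limit=20); st(env,q)
    if hit: break
else:
    for q in np.arange(1.04,1.22,.03):
        hit=env.move_straight(gt(q),rate=.03,force_limit=9); st(env,round(q,2))
        if hit: break
E
```

```text
0.2 25.77 [0.5086 0.0114 0.0232] [-3.7 11.6  2.3] op 0.196 ff 40.0
0.4 26.17 [ 0.5009 -0.0028  0.0231] [-8.3 12.   6.7] op 0.194 ff 40.0
0.6 26.57 [ 0.4978 -0.0181  0.0231] [-7.2 10.1  7.7] op 0.194 ff 40.0
0.8 26.97 [ 0.4987 -0.033   0.0232] [-6.1  9.4  6.9] op 0.188 ff 40.0
0.98 27.34 [ 0.5021 -0.0459  0.0233] [-5.5 11.   6.9] op 0.191 ff 40.0
1.04 27.64 [ 0.5036 -0.0503  0.0234] [-5.7  9.9  5.9] op 0.196 ff 40.0
1.07 27.89 [ 0.5043 -0.052   0.0233] [-6.  11.4  6.9] op 0.194 ff 40.0
1.1 28.14 [ 0.5049 -0.054   0.0233] [-6.7 12.5  8. ] op 0.193 ff 40.0
1.13 28.39 [ 0.5053 -0.0555  0.0233] [-8.1 15.2  9.7] op 0.196 ff 40.0
1.16 28.64 [ 0.5052 -0.0558  0.0233] [-10.8  23.5  13.5] op 0.195 ff 40.0
1.19 28.89 [ 0.5053 -0.0561  0.0232] [-14.6  31.8  16.4] op 0.196 ff 40.0
```

The arm stalled against the stop at about 1.13 and the force is rising. I'll ease off to a moderate push and check.

```bash
python3 - <<'E'
from h import *
from workcell import env
env.move_straight(gt(1.155),rate=.03); env.dwell(.3); st(env,'hold')
g=env.grab_frame("side"); cv2.imwrite("pics/j.png",cv2.resize(g["image"][90:330,170:410],(600,600)))
E
```

```text
hold 29.44 [ 0.5052 -0.0557  0.0233] [-10.4  22.3  12. ] op 0.195 ff 40.0
```

View pics/j.png

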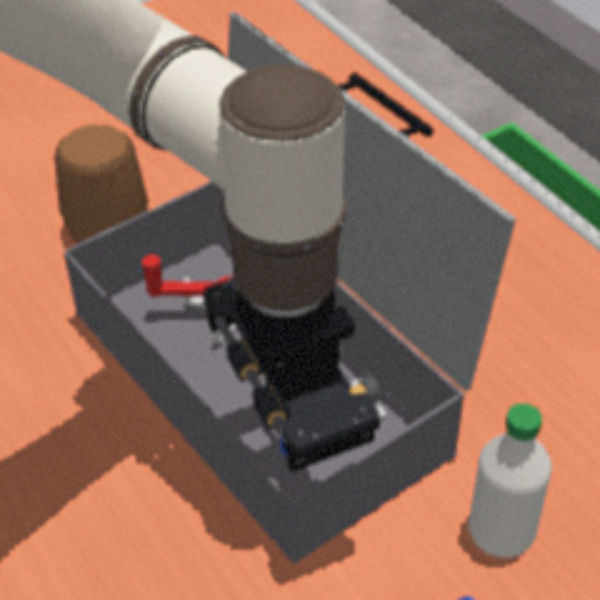

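The lid is on its stop. The red grip, at crop (152,262), is unmoved, and the block and bottle are in place. The gripper holds the blue arm firmly against its stop, so I'm handing in.

```bash
python3 -c "
from workcell import env
print(env.close_job())"
```

```text
the job is handed in; nothing more can be done
None
```

I handed the job in at about 29 s with the lid back on its stop, the blue arm held against its stop in the gripper, and the red arm, block and bottle seen undisturbed; I did not check the injector again at the end, and the hand-in gave no verdict.

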